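# Release a pressed cap from its toggle clamp and nest it on the stack

## Robot

A 6-joint arm with a two-finger parallel gripper is mounted at the origin on a cart in front of the work surface, level with it; the furniture and walls round the work are solid. World frame = base frame: x ahead of the robot, y to its left, z up, the work surface at z = 0. Lengths are in m, angles in rad, forces in N, time in s.
With the tool pointing down it reaches from about 0.25 to 0.775 m from the base axis. Payload 4 kg.
Tool frame: the origin (TCP) lies at the very end of the fingers, on their centre line; the grasp point (between the pads) lies hold_point_z behind it (hold_point_z is the distance from the TCP to the grasp point, in m); z points along the fingers, y is the direction in which the jaws open and shut (so a half turn about z gives the same grasp; the last joint's range is limited). The gripper opens to 94 mm and grips with 3 to 60 N. Pads are 16 mm wide; open, the fingers measure 119 mm over their backs; the gripper's body (75 mm by 177 mm) begins 78 mm behind the grasp point.
Start: joints at [1.055, 0.087, 1.371, -0, 1.684, -0.103], TCP at [0.221, 0.504, 0.206] pointing down, gripper open.
Joint ranges: [-3.1, 3.1], [-0.76, 2.03], [0.27, 2.55], [-1.08, 4.22], [0.17, 2.65], [-2.57, 2.57]. Speed limits (rad/s): [2.79, 2.79, 3.14, 3.14, 3.14, 3.14].

## Interface

Orientations are given as [roll, pitch, yaw] about the fixed x, y, z axes, in that order (R = Rz(yaw) Ry(pitch) Rx(roll)).
In Python, from bench import * gives the robot as it stands.
- The arm moves only by the tool step_arm, never from a script. Its argument "increments" is text: rows parted by semicolons, each of 6 numbers parted by spaces: the shift along the tool's x, y, z in cm, then the turn, a rotation vector about the tool's x, y, z in rad. A call has 1 to 5 rows; each row shifts and turns the commanded pose from where the row before left it, along the tool's axes as they then stand; what a row does not reach is not made up. A row lasts 1/10 s, in which the tool goes at most 50 mm and 8.59 degrees, less where a joint would pass 70% of its speed; a pose out of reach is approached as far as the arm can. A call is refused whole if a number of a shift passes 5 or a number of a turn 0.15, either way. A call with a gripper value outside its range is refused whole. "claw" is the gripper's target within -1 to 1 (shut at 1, half-way at 0, fully open at -1), set as the call begins (left out, the last holds). The fingers move at their own pace and stop on an object; the grip force is fixed at half the most. Time passes only in rows, so rows that do not move let the fingers close. It gives the time, the measured TCP pose, the force and the opening at its end, in the units of the state.
- get_obs(): the state, without advancing time (a new reading comes with each control period).
- snapshot(name): name is "scene" or "top"; returns the picture (420x560x3 uint8, red, green, blue); there is no depth.
- calibration(name): a dict with "camera_matrix" (3x3 intrinsics, pixels), "eye" and "orientation" of the camera in the world. Camera axes: x right, y up, looking along -z (the intrinsics and any distortion apply to the point x, -y, -z); pixel columns grow to the right and rows downward; lengths in m; the calibration is good to about 2 mm. A picture is of the moment at which its call begins. calibration takes no time and is no camera call.
- close_job(): hands the job in, once; it reports no verdict.
The state is a dict: "time": time; "joint_positions": joint angles; "qvel": joint speeds; "joint_torque": joint torques, N m; "tool_pos": TCP position; "ee_rot": TCP orientation; "wrist_force": force on the tool from outside, world axes, zero at the start; "wrist_torque": the same for the moment, N m; "width": finger opening in m.
Only numpy, scipy, OpenCV 4.12 (cv2) and the standard library are available. Lean on these libraries where they do the work, as an engineer would, in place of code of your own. Each camera call takes 0.05 s, during which the arm holds its last target. There are 200 camera calls.

## Task

The pressed steel cap in the toggle-clamp fixture has been measured. Pull the clamp's handle up and right over to its open stop, so that the arm swings up past the vertical and stays there, then lift the cap out and nest it, open side down, on top of the stack of two caps of its own size in the tray, set down gently and fully home rather than dropped. Leave the clamp open, and do not disturb the smaller cap or the other things on the bench.

Things in the scene. Friction and masses are not known exactly. Their poses are not given: they have to be found in the camera images.
- clamp_fixture: Fixed fixture: base plate 80 x 168 x 12 mm, a raised block and a steel toggle clamp, 115 mm high when shut. Origin on the bench below the clamp arm's pivot; local z up, x along the pivot pins, -y towards the cap, +y towards the handle. Cap axis at local (0, -50) mm. The block fills y -17 to 71, x -25 to 25, up to 61 mm; the clamp's plates above it x -16 to 16.
- clamp_arm (a joint): Clamp arm, rad: about 0 (level) pressing on the cap; 1.57 upright; 1.66 at its open stop, where it stays; open means above 1.5. The handle drives it through a link: over the first 15 mm of handle travel the toggle passes its centre (about 5 N at the grip) and the arm hardly moves; then it follows with little force. Pivot at fixture-local (0, 0, 84) mm.
- clamp_foot (a point): Centre of the underside of the rubber foot (19 mm wide) on the arm's spindle. Shut: on the cap's top. Open: the arm stands upright, and spindle and foot stick out level to fixture-local y = -28 mm at 125 to 147 mm above the bench, over the cap's near edge, in the way of a gripper that stands upright over the cap; one leaning about 30 degrees away (wrist towards local -y) passes.
- handle_grip (a point): On the axis of the clamp's black round handle (14 mm thick), 20 mm short of its end. Shut, it points to local +y, 12 degrees down; it swings 105 degrees up and over. Path of this point, fixture-local (y, z) mm: (96,84) (97,98) (98,111) (98,129) (97,146) (94,158) (88,171) (76,181) (65,186) (50,188) (33,188) (17,184 = open stop). Pinched along local x it turns in, and creeps out of, the fingers.
- cap: The workpiece: pressed steel cap, open side down. Collar 50 mm wide and 14 mm high, a 3 mm shoulder, then a crown tapering from 44 to 34 mm at its flat closed top; 40 mm high, wall 1.5 mm, about 90 g. Origin: centre of its open rim, z up. It starts over a round boss 7 mm high, rim 12 mm above the bench. Best gripped on the crown, 24 to 32 mm above the rim (about 39 mm across).
- cap_stack: Two caps like the workpiece, same size, open side down, pressed tight into one another (one piece, 180 g), loose in the tray; 54 mm high. Origin: centre of the lowest rim, 2 mm above the bench. A cap nested on it rests with its collar on the upper cap's shoulder, its rim 28 mm above this origin; side play 1.3 mm. A cocked cap hangs up on the taper; a light press on its top seats it.
- small_cap: A single smaller cap of like shape (34 mm wide, 27 mm high) at the other end of the tray; not to be used. Origin: centre of its open rim.
- sample_tray: Shallow metal tray that stays put on the bench, 75 x 110 x 11 mm, floor and walls 2 mm thick. Origin: centre of its underside; long side along local y. Stack and small cap stand 27 mm either side of the centre along local y, either way round.
- weight_1: Bystander: larger brass weight, 26 mm wide, 30 mm high, behind the fixture; origin: centre of its underside.
Not all that is in view belongs to the job. What is shaped like the cap but turquoise or yellow is not meant.

How it is judged:
On the way, in this order (a step that is already met when the one before it is completed fails the run):
1. the clamp arm is swung up past the vertical while the cap still sits on its boss (value of joint clamp_arm above 1.5 rad and horizontal distance between cap and clamp_fixture below 0.054 m and height (world z) of cap below 0.017 m and angle between cap's own z axis and vertical below 0.1 rad), for 0.2 s.
2. the cap is lifted clear of the fixture in the fingers (height (world z) of cap above 0.035 m and contact force between the fingers and cap above 0.5 N), for 0.2 s.
3. the fingers bring the cap down over the stack to within 8 mm of home (set down, not dropped) (z of cap in the frame of cap_stack below 0.036 m and horizontal distance between cap and cap_stack below 0.007 m and angle between cap's own z axis and vertical below 0.25 rad and contact force between the fingers and cap above 0.5 N), for 0.1 s.
At the end, for the whole second after the job is handed in: The cap is released and at rest, open side down, nested on the stack: rim 25 to 30.5 mm above the lowest rim, within 4 mm of the stack's axis, tilted under 5 degrees. The stack stands upright on the tray's floor, within 45 mm of the tray's centre. The clamp arm stands open, above 1.5 rad (z of cap in the frame of cap_stack between 0.025 and 0.0305 m and horizontal distance between cap and cap_stack below 0.004 m and angle between each of cap, cap_stack's own z axis and vertical below 0.09 rad and height (world z) of cap_stack below 0.006 m and horizontal distance between cap_stack and sample_tray below 0.045 m and value of joint clamp_arm above 1.5 rad and contact force between the fingers and cap below 0.1 N and linear speed of each of cap, cap_stack below 0.02 m/s); the robot touches nothing.
It fails at once if the larger brass weight or the smaller cap was pushed aside (more than 30 mm) (distance of any of weight_1, small_cap from where it was at the start of the episode above 0.03 m).
It fails at once if the cap was rammed onto the stack (more than 45 N) (contact force between cap and cap_stack above 45 N).
It also fails if it takes over 67 s, if anything falls off the work surface, if the arm or the gripper's body presses on something with over 40 N, if the wrist force passes 120 N, or if a joint passes its speed limit or range.

## Working session

There is one attempt and no reset: what is moved stays moved. The work goes in short steps, Python scripts to look and compute and a tool call to move; the robot and the scene stay as the last step left them, time stands still between calls to the robot, and variables do not carry over. Pictures are saved under pics/ and viewed, about 8 in all and at most 12, crops included, and the job is handed in when it is done.

Besides the shell and the picture viewer there is one more tool, called after "Emit:" as a command line: name --argument value ..., lists and objects as JSON in quotes. step_arm: Moves the arm, as the interface text tells. Its arguments: {"type":"object","properties":{"increments":{"type":"string"},"claw":{"type":"number"}},"required":["increments"]}

```bash
ls; mkdir -p pics; python3 - <<'E'
from bench import *
import cv2
for n in ("scene","top"):
    im=snapshot(n); cv2.imwrite(f"pics/{n}0.png",im[:,:,::-1])
    print(n,calibration(n))
o=get_obs();print(o)
E
```

```text
pics
scene {'camera_matrix': array([[445.96782836,   0.        , 275.28272045],
       [  0.        , 445.96782836, 212.45153204],
       [  0.        ,   0.        ,   1.        ]]), 'eye': array([-0.02167248, -0.27738087,  0.56724986]), 'orientation': array([ 0.98110259,  0.00973695, -0.92658277])}
top {'camera_matrix': array([[405.04189889,   0.        , 277.33999054],
       [  0.        , 405.04189889, 206.42955664],
       [  0.        ,   0.        ,   1.        ]]), 'eye': array([0.46273839, 0.15332082, 0.91674384]), 'orientation': array([ 0.09084002,  0.00833542, -1.55998736])}
{'time': 0.1, 'joint_positions': array([ 1.05490202e+00,  8.79161364e-02,  1.37209977e+00, -2.31636479e-05,
        1.68360345e+00, -1.03076547e-01]), 'qvel': array([ 0.00108632, -0.00185892, -0.00322331, -0.00057137,  0.00067642,
       -0.00046171]), 'joint_torque': array([ 2.47980461e-03, -3.41251838e+01, -3.03302443e+01,  7.18904659e-02,
        3.03799531e-02, -1.05137203e-04]), 'tool_pos': array([0.22040936, 0.50336288, 0.20440377]), 'ee_rot': array([-3.13957433e+00, -1.85636628e-04,  2.72877213e+00]), 'wrist_force': array([-0.06319011, -0.37978358,  0.04979325]), 'wrist_torque': array([ 0.0641383 ,  0.07282635, -0.05889275]), 'width': 0.09407443394895432}
```

View pics/scene0.png

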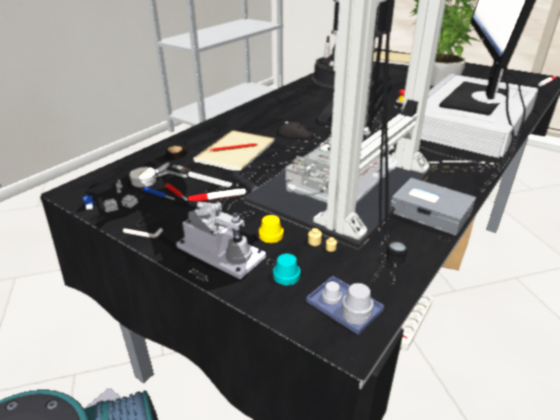

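View pics/top0.png

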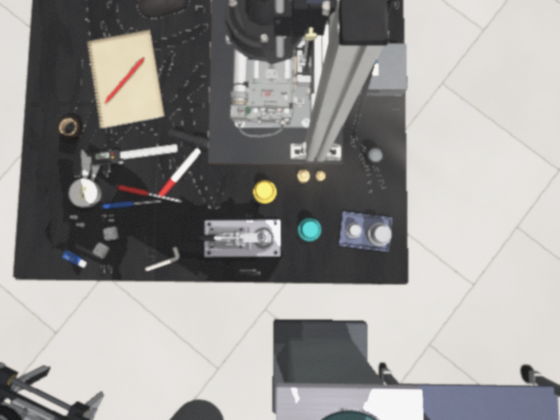

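The scene image shows the fixture at about (215,238), the tray at (345,300) with the stack at (357,300) and the small cap at (332,291). In the top view the fixture is at (242,238), with the cap end to the right (264,237) and the handle to the left (215,237). The stack is at (380,233), the small cap at (354,230), and the yellow (264,191) and turquoise (309,230) decoys are not used.

```bash
cat > h.py <<'E'
import numpy as np, cv2
from scipy.spatial.transform import Rotation as R
from bench import *
def ray(n,u,v):
    c=calibration(n);K=c["camera_matrix"]
    d=np.array([(u-K[0,2])/K[0,0],-(v-K[1,2])/K[1,1],-1])
    return np.array(c["eye"]),R.from_euler("xyz",c["orientation"]).apply(d)
def plane(n,u,v,z):
    e,d=ray(n,u,v);return e+d*(z-e[2])/d[2]
def proj(n,p):
    c=calibration(n);K=c["camera_matrix"]
    q=R.from_euler("xyz",c["orientation"]).inv().apply(np.array(p)-c["eye"])
    return K[0,0]*q[0]/-q[2]+K[0,2],K[1,1]*-q[1]/-q[2]+K[1,2]
def tri(u1,v1,u2,v2):
    (a,d),(b,e)=ray("scene",u1,v1),ray("top",u2,v2)
    s=np.linalg.lstsq(np.c_[d,-e],b-a,rcond=None)[0]
    p,q=a+d*s[0],b+e*s[1];return (p+q)/2,np.linalg.norm(p-q)
def st():
    o=get_obs();print(round(o["time"],2),o["tool_pos"].round(4),R.from_euler("xyz",o["ee_rot"]).as_matrix().round(3).tolist(),o["wrist_force"].round(1),round(o["width"],4));return o
E
python3 - <<'E'
from h import *
t=cv2.imread("pics/top0.png");s=cv2.imread("pics/scene0.png")
a=cv2.resize(t[205:270,190:400],None,fx=3.8,fy=3.8,interpolation=cv2.INTER_CUBIC)
b=cv2.resize(s[190:335,165:395],None,fx=2.3,fy=2.3,interpolation=cv2.INTER_CUBIC)
cv2.imwrite("pics/c1.png",np.vstack([np.pad(x,((0,0),(0,800-x.shape[1]),(0,0))) for x in (a,b)]))
hsv=cv2.cvtColor(t,cv2.COLOR_BGR2HSV)
# fixture bright
m=((hsv[:,:,2]>70)).astype(np.uint8)*255
m[:,:195]=0;m[:205]=0;m[272:]=0;m[:,405:]=0
for c in cv2.findContours(m,0,2)[0]:
    if cv2.contourArea(c)>60:
        r=cv2.minAreaRect(c);print(cv2.contourArea(c),r)
        for z in (0.012,0.056): print(z,plane("top",*r[0],z).round(4))
        print("ctop corners@.012",[plane("top",*p,.012)[:2].round(4).tolist() for p in cv2.boxPoints(r)])
E
```

```text
451.0 ((309.0, 229.5), (23.0, 24.0), 90.0)
0.012 [0.4941 0.0906 0.012 ]
0.056 [0.4926 0.0936 0.056 ]
ctop corners@.012 [[0.5195, 0.1175], [0.5201, 0.0639], [0.4689, 0.0638], [0.4683, 0.1172]]
2776.5 ((242.5, 237.0), (77.0, 38.0), 0.0)
0.012 [0.4759 0.2387 0.012 ]
0.056 [0.4752 0.2345 0.056 ]
ctop corners@.012 [[0.4329, 0.3235], [0.5174, 0.3258], [0.5192, 0.1533], [0.4347, 0.1524]]
1774.5 ((365.8597717285156, 231.26220703125), (53.22800064086914, 36.11111068725586), 6.34019136428833)
0.012 [ 0.4915 -0.0359  0.012 ]
0.056 [ 0.4901 -0.0267  0.056 ]
ctop corners@.012 [[0.4576, 0.0274], [0.5376, 0.0183], [0.5257, -0.0996], [0.4459, -0.0896]]
```

View pics/c1.png

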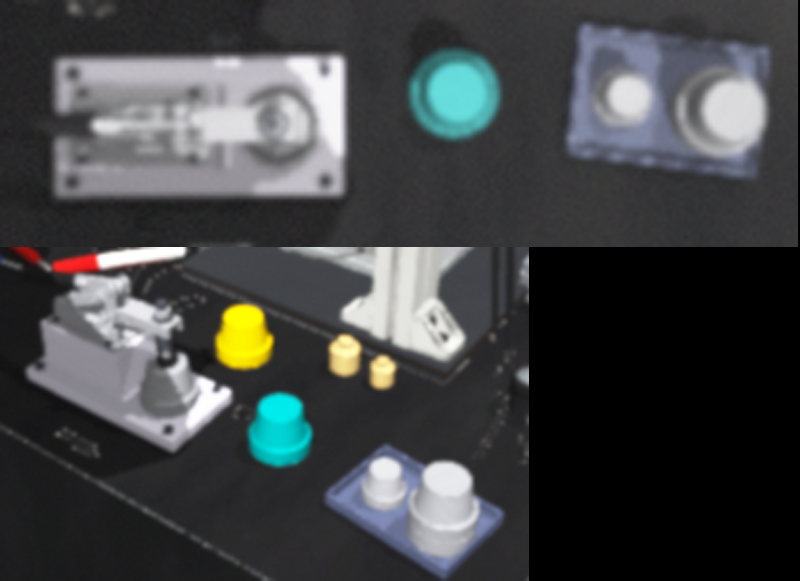

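```bash
python3 - <<'E'
from h import *
import bench
print([n for n in dir(bench) if not n.startswith('_')], getattr(bench,'hold_point_z',None))
t=cv2.imread("pics/top0.png");s=cv2.imread("pics/scene0.png")
ht=cv2.cvtColor(t,cv2.COLOR_BGR2HSV)
def blobs(img,x0,x1,y0,y1,thr,lab,amin):
    g=img[y0:y1,x0:x1].min(axis=2); g=cv2.resize(g,None,fx=4,fy=4,interpolation=cv2.INTER_CUBIC)
    for c in cv2.findContours((g>thr).astype(np.uint8),0,2)[0]:
        if cv2.contourArea(c)>amin*16:
            (u,v),(w,h),a=cv2.fitEllipse(c)
            print(lab,thr,((u+.5)/4-.5+x0,(v+.5)/4-.5+y0),w/4,h/4,a)
for th in (170,190,205): blobs(t,335,400,205,255,th,"top",20)
for th in (170,190,205): blobs(s,305,385,275,330,th,"scene",20)
for z,l in ((.012,"plate"),):
    print([plane("top",u,v,z)[:2].round(4).tolist() for u,v in ((203.7,219.7),(203.7,257.1),(280.8,219.7),(280.8,257.1))])
print("cap collar",plane("top",263.3,237.4,.026),"foot", plane("top",265,237.4,.052))
E
```

```text
['IKError', 'calibration', 'close_job', 'get_obs', 'hold_point_z', 'snapshot'] 0.0188
top 170 (382.53240966796875, 234.65113830566406) 15.59017276763916 19.519010543823242 12.502592086791992
top 170 (355.4065647125244, 230.34768295288086) 11.084779739379883 12.37718677520752 170.28709411621094
top 190 (382.91876220703125, 233.81476593017578) 14.915960311889648 16.04973793029785 153.91087341308594
top 190 (355.3338203430176, 230.08496284484863) 10.091882705688477 10.760765075683594 145.62852478027344
top 205 (382.6908302307129, 233.5703639984131) 13.970311164855957 14.347067832946777 148.50314331054688
top 205 (355.2504653930664, 229.96964073181152) 9.11004638671875 9.596488952636719 124.00012969970703
scene 170 (357.76660919189453, 303.1247158050537) 26.07050132751465 40.89091491699219 4.35698938369751
scene 170 (331.9584083557129, 292.6460590362549) 16.891742706298828 22.640533447265625 2.20780611038208
scene 190 (359.10814666748047, 299.64022636413574) 22.727304458618164 33.52920913696289 177.60194396972656
scene 190 (332.20935821533203, 292.29903984069824) 14.519432067871094 21.853532791137695 0.15957055985927582
scene 205 (359.61658096313477, 298.33885192871094) 22.254663467407227 29.841190338134766 169.2084197998047
scene 205 (332.50210189819336, 291.3650531768799) 12.526514053344727 20.897851943969727 176.5016632080078
[[0.5136, 0.3264], [0.4304, 0.3241], [0.5154, 0.1537], [0.4323, 0.1529]]
cap collar [0.47526867 0.19168369 0.026     ] foot [0.47494163 0.18694268 0.052     ]
```

Emit:
step_arm --increments "-5 -0.9 0 0 0 0;-5 -0.9 0 0 0 0;-5 -0.9 0 0 0 0;-5 -0.9 0 0 0 0;-5 -0.9 0 0 0 0" --claw -0.3

```text
time: 0.6
tool_pos: [0.4294, 0.3631, 0.205]
ee_rot: [-3.141, -0.001, 2.729]
wrist_force: [-0.2, 0.6, -0.5]
width: 0.0616
```

Emit:
step_arm --increments "-5 -0.9 0 0 0 0;0 0 0 0 0 0.145;0 0 0 0 0 0.145;0 0 0 0 0 0.145;0 0 0 0 0 0.145"

```text
time: 1.1
tool_pos: [0.4697, 0.3362, 0.2046]
ee_rot: [-3.14, -0.0, 2.142]
wrist_force: [-0.3, -0.6, 0.3]
width: 0.0612
```

Emit:
step_arm --increments "0 0 0 0 0 0.145;0 0 0 0 0 0.145;0 0 0 0 0 0.145;0 0 0 0 0 0.145;0 0 0 0 0 0"

```text
time: 1.6
tool_pos: [0.4695, 0.3365, 0.2048]
ee_rot: [-3.141, 0.001, 1.569]
wrist_force: [0.1, 0.4, -0.2]
width: 0.0611
```

```bash
python3 - <<'E'
from h import *
o=st()
print(plane("top",382.9,233.8,.056),plane("top",355.3,230.1,.029),tri(359.8,290.4,382.9,233.8))
for n in ("scene","top"): cv2.imwrite(f"pics/{n}1.png",snapshot(n)[:,:,::-1])
a=cv2.imread("pics/top1.png")[180:280,180:320];b=cv2.imread("pics/scene1.png")[120:290,120:320]
cv2.imwrite("pics/c2.png",np.vstack([cv2.resize(a,(700,500))[:300*1+190],cv2.resize(b,(700,595))[:110]]) if 0 else np.hstack([cv2.resize(a,(400,286)),cv2.resize(b,(400,340))[:286]]))
E
```

```text
1.6 [0.4695 0.3365 0.2048] [[0.002, 1.0, -0.001], [1.0, -0.002, -0.001], [-0.001, -0.001, -1.0]] [ 0.1  0.4 -0.2] 0.0611
[ 0.4851493  -0.06267944  0.056     ] [ 0.4932859  -0.00936387  0.029     ] (array([ 0.48519671, -0.06285979,  0.05548792]), np.float64(0.00012111094285816))
```

View pics/c2.png

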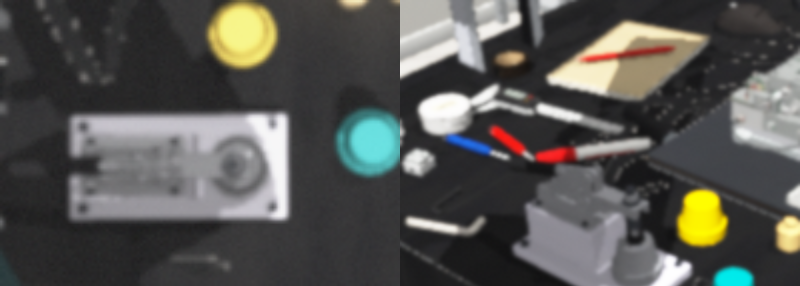

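Emit:
step_arm --increments "-0.2 0.4 4 0 0 0;0 0 4 0 0 0;0 0 3 0 0 0;0 0 2 0 0 0;0 0 0.9 0 0 0"

```text
time: 2.2
tool_pos: [0.4721, 0.3337, 0.0634]
ee_rot: [-3.137, 0.003, 1.571]
wrist_force: [-0.2, 1.0, -0.7]
width: 0.061
```

```bash
python3 - <<'E'
from h import *
o=st()
for n in ("scene","top"): cv2.imwrite(f"pics/{n}2.png",snapshot(n)[:,:,::-1])
a=cv2.imread("pics/top2.png")[190:290,140:300];b=cv2.imread("pics/scene2.png")[170:290,100:280]
cv2.imwrite("pics/c3.png",np.hstack([cv2.resize(a,(400,250)),np.resize(0,(250,1,3)).astype(np.uint8),cv2.resize(b,(399,266))[:250]]))
E
```

```text
2.2 [0.4721 0.3337 0.0634] [[0.0, 1.0, -0.005], [1.0, -0.0, -0.003], [-0.003, -0.005, -1.0]] [-0.2  1.  -0.7] 0.061
```

View pics/c3.png

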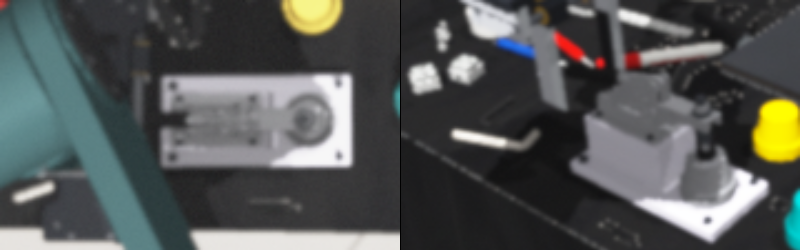

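The two fingers straddle the place behind the block where the dark handle lies (scene half, near (545,75) and (610,50)). I'll close on it.

Emit:
step_arm --increments "0 0 0 0 0 0;0 0 0 0 0 0;0 0 0 0 0 0;0 0 0 0 0 0;0 0 0 0 0 0" --claw 1

```text
time: 2.8
tool_pos: [0.4741, 0.3348, 0.0671]
ee_rot: [3.141, -0.001, 1.569]
wrist_force: [-0.2, -0.4, 0.7]
width: 0.0248
```

Emit:
step_arm --increments "0 0 0 0 0 0;0 0 0 0 0 0;0 0 0 0 0 0"

```text
time: 3.1
tool_pos: [0.4715, 0.3347, 0.0664]
ee_rot: [-3.137, 0.0, 1.57]
wrist_force: [-6.1, -0.8, 3.3]
width: 0.0131
```

Emit:
step_arm --increments "0 -0.15 -0.7 0 0 0;0.1 0 -0.7 0 0 0;0.1 0 -0.7 0 0 0;0 0 -0.6 0 0 0;0 0 0 0 0 0"

```text
time: 3.6
tool_pos: [0.4716, 0.3363, 0.0951]
ee_rot: [-3.14, 0.001, 1.569]
wrist_force: [-4.5, -0.4, 1.1]
width: 0.0127
```

Emit:
step_arm --increments "0 0 -0.9 0 0 0;0 0 -0.9 0 0 0;0 0 -0.9 0 0 0;-0.1 0 -0.8 0 0 0;0 0 0 0 0 0"

```text
time: 4.1
tool_pos: [0.4717, 0.3351, 0.1298]
ee_rot: [-3.14, 0.001, 1.569]
wrist_force: [-6.1, -3.9, -1.9]
width: 0.0134
```

Emit:
step_arm --increments "-0.3 0 -1.1 0 0 0;-0.6 0 -1.2 0 0 0;-0.6 0 -0.5 0 0 0;-0.6 0 -0.5 0 0 0;0 0 0 0 0 0"

```text
time: 4.6
tool_pos: [0.472, 0.3149, 0.1634]
ee_rot: [3.141, -0.002, 1.569]
wrist_force: [-6.6, 1.6, -5.0]
width: 0.013
```

```bash
python3 - <<'E'
from h import *
o=st()
for n in ("scene","top"): cv2.imwrite(f"pics/{n}3.png",snapshot(n)[:,:,::-1])
a=cv2.imread("pics/top3.png")[190:290,140:300];b=cv2.imread("pics/scene3.png")[110:290,100:280]
cv2.imwrite("pics/c4.png",np.hstack([cv2.resize(a,(300,400)),cv2.resize(b,(400,400))]))
E
```

```text
4.6 [0.472  0.3149 0.1634] [[0.002, 1.0, 0.0], [1.0, -0.002, 0.002], [0.002, 0.0, -1.0]] [-6.6  1.6 -5. ] 0.013
```

View pics/c4.png

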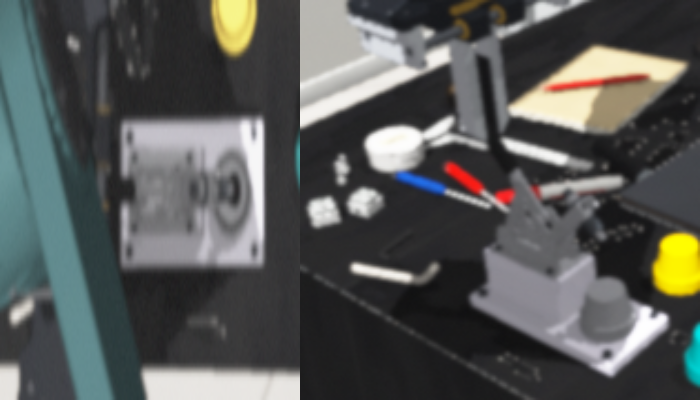

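The clamp arm (scene half, about (560,215)) is well raised and the handle is still in the fingers. I'll continue along the path.

Emit:
step_arm --increments "-1.1 0 -0.5 0 0 0;-0.8 0 -0.1 0 0 0;-0.8 0 -0.1 0 0 0;-0.8 0 0 0 0 0;-0.8 0 0 0 0 0"

```text
time: 5.2
tool_pos: [0.4726, 0.274, 0.1724]
ee_rot: [3.138, -0.007, 1.57]
wrist_force: [-4.6, 5.0, 1.9]
width: 0.01
```

Emit:
step_arm --increments "-0.8 0 0.2 0 0 0;-0.8 0 0.2 0 0 0;-0.4 0 0.1 0 0 0;-0.4 0 0.1 0 0 0;0 0 0 0 0 0"

```text
time: 5.7
tool_pos: [0.4728, 0.2471, 0.163]
ee_rot: [3.14, -0.0, 1.568]
wrist_force: [-0.6, -0.3, -0.2]
width: 0.0003
```

```bash
python3 - <<'E'
from h import *
o=st()
for n in ("scene","top"): cv2.imwrite(f"pics/{n}4.png",snapshot(n)[:,:,::-1])
a=cv2.imread("pics/top4.png")[190:290,140:300];b=cv2.imread("pics/scene4.png")[110:290,100:280]
cv2.imwrite("pics/c5.png",np.hstack([cv2.resize(a,(300,400)),cv2.resize(b,(400,400))]))
E
```

```text
5.7 [0.4728 0.2471 0.163 ] [[0.003, 1.0, 0.002], [1.0, -0.003, 0.0], [0.0, 0.002, -1.0]] [-0.6 -0.3 -0.2] 0.0003
```

View pics/c5.png

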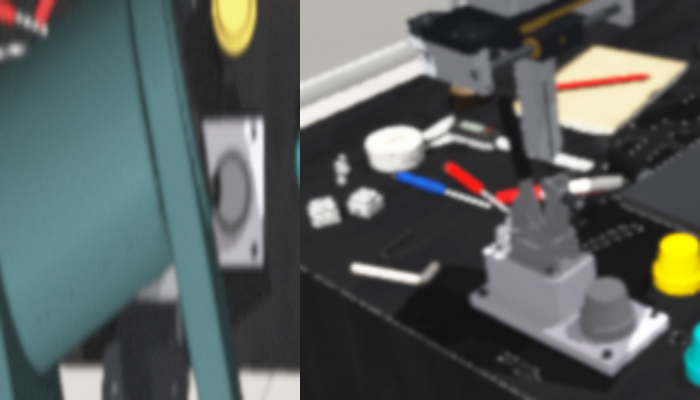

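```bash
python3 - <<'E'
from h import *
b=cv2.imread("pics/scene4.png")[130:240,160:270]
cv2.imwrite("pics/c6.png",cv2.resize(b,(590,590),interpolation=cv2.INTER_CUBIC))
f=np.array([.473,.238,0])
for n,p in dict(pivot=(0,0,84),grip_open=(0,17,184),end_open=(0,16,204),g50=(0,50,188),g33=(0,33,188),foot_open=(0,-28,136),tcp=(0,9,163)).items():
    u,v=proj("scene",f+np.array(p)/1000);print(n,(u-160)*590/110,(v-130)*590/110)
E
```

```text
pivot 309.9006835199267 471.50311019530466
grip_open 248.8409152198549 210.78149705094637
end_open 245.2650477912878 158.47992878084654
g50 178.47387033231166 173.73905591009432
g33 213.78585302448673 187.27520666553875
foot_open 358.0005651477064 372.7988935451599
tcp 271.65636708884705 271.7976225187333
```

View pics/c6.png

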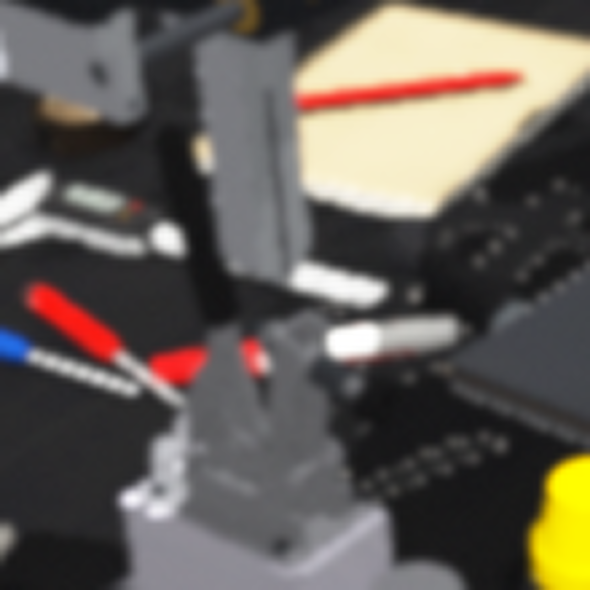

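The handle slipped out of the fingers with its end still leaning to +y, at crop (175,130). The fingers are ahead of it. I'll open, straddle back past it, close behind it and push it over.

Emit:
step_arm --increments "0 0 0 0 0 0;0 0 0 0 0 0;0 0 0 0 0 0;0 0 0 0 0 0;0 0 0 0 0 0" --claw -0.3

```text
time: 6.3
tool_pos: [0.4721, 0.2478, 0.1625]
ee_rot: [3.142, -0.0, 1.569]
wrist_force: [0.5, -0.9, -0.1]
width: 0.0369
```

Emit:
step_arm --increments "2 0 0 0 0 0;2 0 0 0 0 0;2 0 0 0 0 0;2 0 0 0 0 0;0 0 0 0 0 0"

```text
time: 6.8
tool_pos: [0.4719, 0.3295, 0.1622]
ee_rot: [-3.141, -0.001, 1.571]
wrist_force: [-0.3, -0.8, 0.2]
width: 0.061
```

Emit:
step_arm --increments "0 0 0 0 0 0;0 0 0 0 0 0;0 0 0 0 0 0;0 0 0 0 0 0;0 0 0 0 0 0" --claw 1

```text
time: 7.3
tool_pos: [0.4724, 0.3272, 0.1627]
ee_rot: [3.141, -0.0, 1.568]
wrist_force: [0.6, 0.5, 0.4]
width: 0.0245
```

Emit:
step_arm --increments "0 0 0.5 0 0 0;0 0 0 0 0 0;0 0 0 0 0 0;0 0 0 0 0 0"

```text
time: 7.7
tool_pos: [0.4723, 0.3277, 0.1574]
ee_rot: [-3.142, -0.0, 1.569]
wrist_force: [-0.3, -0.1, 0.3]
width: 0.0007
```

Emit:
step_arm --increments "-1 0 0 0 0 0;-1 0 0 0 0 0;-1 0 0 0 0 0;-0.8 0 0 0 0 0;0 0 0 0 0 0"

```text
time: 8.2
tool_pos: [0.4723, 0.2883, 0.1576]
ee_rot: [3.141, 0.001, 1.567]
wrist_force: [-0.4, -0.7, 0.7]
width: 0.0006
```

Emit:
step_arm --increments "-0.8 0 0 0 0 0;-0.6 0 0 0 0 0;-0.4 0 0 0 0 0;0 0 0 0 0 0"

```text
time: 8.6
tool_pos: [0.4721, 0.2733, 0.1572]
ee_rot: [-3.142, -0.004, 1.569]
wrist_force: [0.7, 6.8, -3.7]
width: 0.0006
```

Emit:
step_arm --increments "-0.3 0 0 0 0 0;-0.3 0 0 0 0 0;0 0 0 0 0 0"

```text
time: 8.9
tool_pos: [0.472, 0.2714, 0.157]
ee_rot: [3.141, -0.013, 1.572]
wrist_force: [2.5, 16.4, -6.7]
width: 0.0005
```

Emit:
step_arm --increments "1 0 0 0 0 0;2 0 -2 0 0 0;1 0 -4 0 0 0;0 0 -4 0 0 0;0 0 -4 0 0 0" --claw -0.3

```text
time: 9.4
tool_pos: [0.4719, 0.305, 0.2989]
ee_rot: [-3.141, 0.002, 1.569]
wrist_force: [1.6, 0.7, 0.4]
width: 0.0368
```

Emit:
step_arm --increments "-5 0 0 0 0 0;-5 0 0 0 0 0;-5 0 0 0 0 0;-5 0 0 0 0 0;-2 0 0 0 0 0"

```text
time: 9.9
tool_pos: [0.4711, 0.0813, 0.298]
ee_rot: [3.141, 0.003, 1.564]
wrist_force: [0.9, 0.0, 0.1]
width: 0.0608
```

Emit:
step_arm --increments "0 0 0 0 0.131 0;0 0 0 0 0.131 0;0 0 0 0 0.131 0;0 0 0 0 0.131 0;0 0 0 0 0 0"

```text
time: 10.4
tool_pos: [0.4712, 0.0822, 0.2948]
ee_rot: [-3.134, -0.524, 1.559]
wrist_force: [0.2, 0.3, -1.0]
width: 0.0612
```

```bash
python3 - <<'E'
from h import *
o=st()
for n in ("scene","top"): cv2.imwrite(f"pics/{n}5.png",snapshot(n)[:,:,::-1])
a=cv2.imread("pics/top5.png")[190:290,190:290];b=cv2.imread("pics/scene5.png")[120:290,150:320]
cv2.imwrite("pics/c7.png",np.hstack([cv2.resize(a,(400,400),interpolation=2),cv2.resize(b,(400,400),interpolation=2)]))
E
```

```text
10.4 [0.4712 0.0822 0.2948] [[0.011, 1.0, -0.001], [0.866, -0.009, 0.501], [0.501, -0.006, -0.866]] [ 0.2  0.3 -1. ] 0.0612
```

View pics/c7.png

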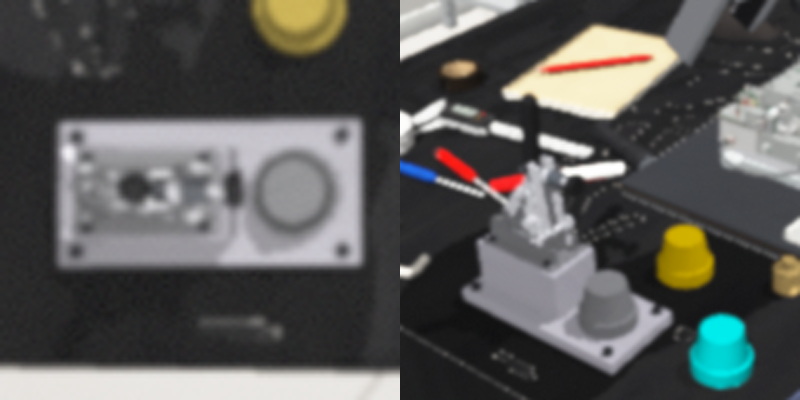

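The clamp is at its stop, with the handle upright and foot stub at top-crop (233,190). The cap still sits on its boss, with its centre at top-crop (294,191) and scene-crop top (609,285).

```bash
python3 - <<'E'
from h import *
print(tri(238.6,241,263.3,237.5), plane("top",263.3,237.5,.052),plane("top",263.0,237.5,.026),plane("top",248.3,237.3,.136))
E
```

```text
(array([0.47506583, 0.19034726, 0.04856765]), np.float64(0.0009757520065857397)) [0.47469058 0.19056095 0.052     ] [0.4750429  0.19233891 0.026     ] [0.47360461 0.21580769 0.136     ]
```

Emit:
step_arm --increments "-3.3 0.35 2 0 0 0;0 0 4 0 0 0;0 0 4 0 0 0;0 0 4 0 0 0;0 0 0 0 0 0"

```text
time: 11.0
tool_pos: [0.4715, 0.1302, 0.1556]
ee_rot: [-3.132, -0.524, 1.57]
wrist_force: [0.7, -0.5, 0.2]
width: 0.0609
```

Emit:
step_arm --increments "-0.5 0.35 4 0 0 0;0 0 4 0 0 0;0 0 3 0 0 0;0 0 2.2 0 0 0;0 0 0 0 0 0"

```text
time: 11.5
tool_pos: [0.4778, 0.1902, 0.0424]
ee_rot: [-3.139, -0.523, 1.572]
wrist_force: [0.1, -1.1, -0.1]
width: 0.061
```

```bash
python3 - <<'E'
from h import *
o=st()
for n in ("scene","top"): cv2.imwrite(f"pics/{n}6.png",snapshot(n)[:,:,::-1])
b=cv2.imread("pics/scene6.png")[180:290,180:290]
cv2.imwrite("pics/c8.png",cv2.resize(b,(500,500),interpolation=2))
E
```

```text
11.5 [0.4778 0.1902 0.0424] [[-0.001, 1.0, -0.003], [0.866, 0.002, 0.5], [0.5, -0.002, -0.866]] [ 0.1 -1.1 -0.1] 0.061
```

View pics/c8.png

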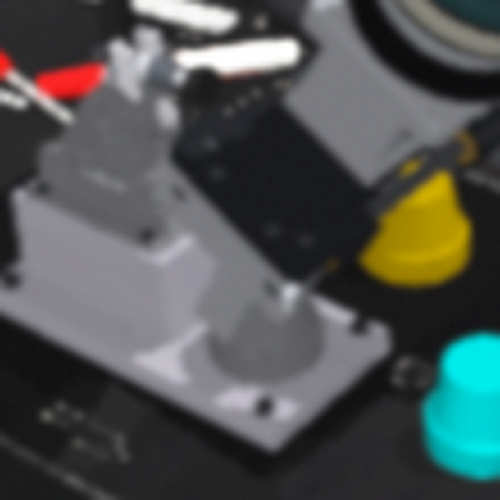

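The leaning gripper clears the foot, and its fingers stand on either side of the cap's crown. I'll go down the last 5 mm and close.

Emit:
step_arm --increments "-0.15 -0.25 0.5 0 0 0;0 0 0 0 0 0;0 0 0 0 0 0"

```text
time: 11.9
tool_pos: [0.4771, 0.1896, 0.0388]
ee_rot: [3.14, -0.524, 1.569]
wrist_force: [-0.6, 0.3, 0.6]
width: 0.061
```

Emit:
step_arm --increments "0 0 0 0 0 0;0 0 0 0 0 0;0 0 0 0 0 0;0 0 0 0 0 0;0 0 0 0 0 0" --claw 1

```text
time: 12.4
tool_pos: [0.4763, 0.1901, 0.0379]
ee_rot: [-3.141, -0.524, 1.569]
wrist_force: [-0.9, 0.8, 1.0]
width: 0.0369
```

Emit:
step_arm --increments "0 0 0 0 0 0;0 0 0 0 0 0"

```text
time: 12.6
tool_pos: [0.4763, 0.1901, 0.0379]
ee_rot: [-3.141, -0.524, 1.569]
wrist_force: [-1.7, -0.6, 0.9]
width: 0.0372
```

Emit:
step_arm --increments "0.25 0 -0.43 0 0 0;0.5 0 -0.87 0 0 0;0.07 0 -1.12 0 0 0;-0.37 0 -1.37 0 0 0;0 0 0 0 0 0"

```text
time: 13.1
tool_pos: [0.4784, 0.1737, 0.0753]
ee_rot: [3.136, -0.523, 1.57]
wrist_force: [0.1, -0.3, -1.4]
width: 0.0373
```

```bash
python3 - <<'E'
from h import *
o=st()
for n in ("scene","top"): cv2.imwrite(f"pics/{n}7.png",snapshot(n)[:,:,::-1])
b=cv2.imread("pics/scene7.png")[170:300,180:310]
cv2.imwrite("pics/c9.png",cv2.resize(b,(500,500),interpolation=2))
E
```

```text
13.1 [0.4784 0.1737 0.0753] [[0.001, 1.0, 0.006], [0.866, -0.004, 0.5], [0.5, 0.005, -0.866]] [ 0.1 -0.3 -1.4] 0.0373
```

View pics/c9.png

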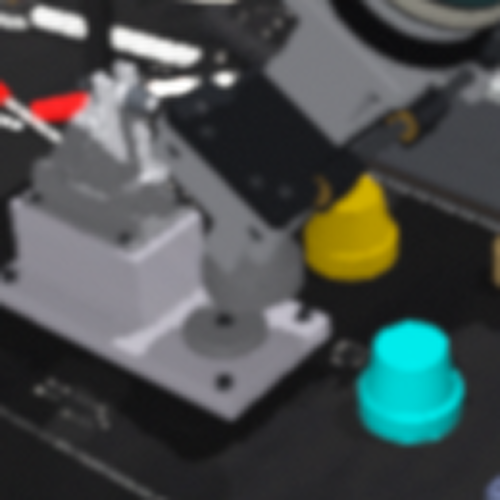

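The cap hangs in the fingers clear of the boss, near crop (255,270). I'll carry it over to the stack.

Emit:
step_arm --increments "1.25 0 -2.15 0 0 0;1.25 0 -2.15 0 0 0;-1.7 0.3 -1 0 0 0;-3.4 0.4 -2 0 0 0;-3.4 0 -2 0 0 0"

```text
time: 13.7
tool_pos: [0.4831, 0.0759, 0.1233]
ee_rot: [3.141, -0.524, 1.571]
wrist_force: [0.4, 0.1, -0.4]
width: 0.037
```

Emit:
step_arm --increments "-3.4 0 -2 0 0 0;-3.4 0 -2 0 0 0;-3.4 0 -2 0 0 0;-1.7 0 -1 0 0 0;0 0 0 0 0 0"

```text
time: 14.2
tool_pos: [0.4831, -0.0639, 0.1237]
ee_rot: [-3.14, -0.524, 1.564]
wrist_force: [-0.7, 0.3, -1.5]
width: 0.0371
```

```bash
python3 - <<'E'
from h import *
P=[]
for i in range(10):
    t=snapshot("scene" if i else "top"); P.append(get_obs()["tool_pos"])
    cv2.imwrite(f"pics/{'scene' if i else 'top'}8.png",t[:,:,::-1])
print(np.mean(P,0).round(4),np.std(P,0).round(4)); st()
b=cv2.imread("pics/scene8.png")[225:345,300:420];a=cv2.imread("pics/top8.png")[195:265,340:410]
cv2.imwrite("pics/c10.png",np.hstack([cv2.resize(b,(500,500),interpolation=2),cv2.resize(a,(300,500),interpolation=2)[:, :]]))
E
```

```text
[ 0.4828 -0.0608  0.1244] [0.0001 0.0006 0.0002]
14.7 [ 0.483  -0.0609  0.1246] [[0.001, 1.0, 0.001], [0.866, -0.001, 0.5], [0.5, 0.0, -0.866]] [ 0.3 -0.3 -1. ] 0.0374
```

View pics/c10.png

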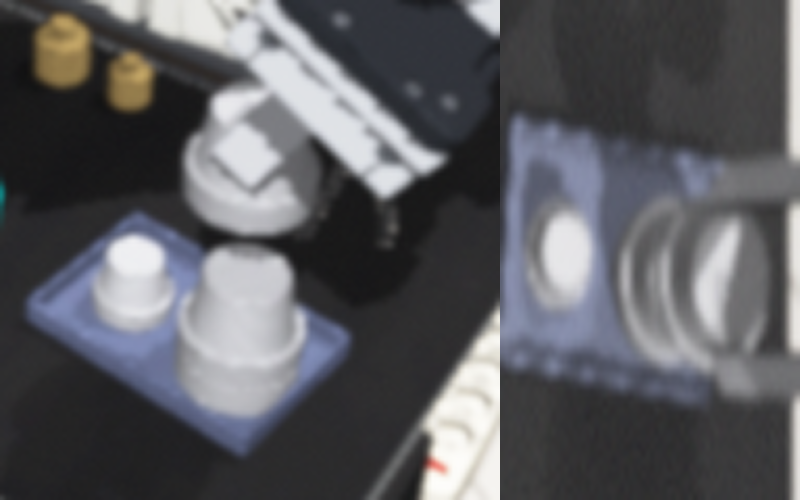

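The cap hangs upright above the stack. In the scene crop the held cap's collar has its left edge at (183,170) and bottom at (255,235), and the stack top is at (248,272). In the top crop the held cap's crown is centred at about (730,285).

```bash
python3 - <<'E'
from h import *
th=np.linspace(0,2*np.pi,180)
def out(n,c,zs):
    P=np.array([proj(n,(c[0]+.025*np.cos(t),c[1]+.025*np.sin(t),z)) for t in th for z in zs]);return P.min(0).round(1),P.max(0).round(1)
s=lambda p:((p[0]/500*120+300),(p[1]/500*120+225))
t=lambda p:((p[0]-500)/300*70+340,p[1]/500*70+195)
print("meas scene held L,B",s((183,235)),"stack L,R,B",s((176,413)),s((305,0)))
print("pred held",out("scene",(.483,-.060),(.0984,.1124)),"stack",out("scene",(.4852,-.0628),(.002,.030)))
print("meas top held L/top/bot",t((663,198)),t((770,365)),"stackL",t((620,195)),t((0,365)))
print("pred top held",out("top",(.483,-.060),(.1124,)),"stack",out("top",(.4852,-.0628),(.030,)))
print(plane("top",*t((730,285)),.1384), proj("scene",(.483,-.060,.1384)))
# colour-edge profiles
g=cv2.imread("pics/scene8.png").min(axis=2)
for r in (262,266,270,274): print(r,g[r,336:384:1].tolist())
for r in (308,312): print(r,g[r,336:380].tolist())
E
```

```text
meas scene held L,B (343.92, 281.4) stack L,R,B (342.24, 324.12) (373.2, 225.0)
pred held (array([344.1, 253.5]), array([377.3, 281.3])) stack (array([341.9, 291.1]), array([373.6, 324.8]))
meas top held L/top/bot (378.0333333333333, 222.72) (403.0, 246.1) stackL (368.0, 222.3) (223.33333333333331, 246.1)
pred top held (array([376.1, 221.6]), array([401.4, 246.9])) stack (array([368.5, 222.6]), array([391.5, 245.6]))
[ 0.48112172 -0.0625243   0.1384    ] (np.float64(362.5912677887498), np.float64(250.63108785112235))
262 [22, 23, 23, 24, 25, 25, 31, 63, 119, 164, 169, 153, 149, 151, 151, 162, 188, 210, 220, 223, 223, 224, 223, 223, 224, 224, 223, 222, 220, 210, 188, 152, 120, 104, 100, 98, 95, 90, 84, 71, 51, 32, 31, 51, 97, 151, 193, 214]
266 [24, 25, 25, 24, 25, 26, 33, 58, 105, 153, 184, 188, 180, 176, 180, 180, 168, 144, 137, 159, 189, 211, 219, 223, 223, 222, 214, 192, 158, 129, 114, 109, 105, 102, 98, 96, 94, 92, 92, 87, 73, 49, 35, 41, 51, 55, 67, 82]
270 [30, 27, 28, 29, 30, 32, 37, 57, 90, 120, 139, 153, 171, 187, 197, 204, 205, 204, 205, 204, 198, 184, 169, 160, 147, 138, 146, 164, 185, 197, 198, 194, 184, 161, 126, 103, 96, 95, 91, 81, 63, 49, 47, 49, 51, 43, 31, 26]
274 [45, 46, 45, 44, 45, 45, 46, 47, 56, 80, 112, 140, 155, 163, 168, 173, 176, 180, 184, 191, 196, 198, 201, 204, 207, 209, 213, 214, 210, 206, 198, 190, 186, 181, 170, 153, 131, 109, 88, 70, 61, 57, 50, 36, 27, 25, 25, 23]
308 [120, 113, 110, 109, 107, 107, 112, 125, 138, 152, 170, 187, 200, 205, 205, 203, 203, 204, 206, 207, 207, 208, 209, 210, 207, 204, 200, 196, 191, 187, 182, 179, 182, 188, 187, 169, 140, 125, 127, 128, 125, 120, 114, 110]
312 [106, 106, 107, 107, 107, 110, 117, 130, 144, 154, 161, 166, 171, 176, 181, 185, 189, 194, 202, 208, 210, 208, 205, 205, 205, 207, 210, 209, 203, 194, 183, 172, 158, 145, 135, 128, 126, 126, 125, 121, 114, 102, 87, 78]
```

Emit:
step_arm --increments "-0.17 0.23 -0.1 0 0 0;0 0 0 0 0 0;-0.75 0 1.3 0 0 0;-0.75 0 1.3 0 0 0;0 0 0 0 0 0"

```text
time: 15.2
tool_pos: [0.4833, -0.0625, 0.0911]
ee_rot: [-3.135, -0.527, 1.565]
wrist_force: [0.1, 0.2, -1.0]
width: 0.0369
```

```bash
python3 - <<'E'
from h import *
P=[]
for i in range(4):
    t=snapshot("scene"); P.append(get_obs()["tool_pos"])
print(np.mean(P,0).round(4)); st()
a=snapshot("top")
cv2.imwrite("pics/scene9.png",t[:,:,::-1]);cv2.imwrite("pics/top9.png",a[:,:,::-1])
th=np.linspace(0,2*np.pi,180);c=np.mean(P,0);zr=c[2]-.026
for n in ("scene","top"):
    Q=np.array([proj(n,(c[0]+.025*np.cos(q),c[1]+.0008+.025*np.sin(q),z)) for q in th for z in (zr,zr+.014)]);print(n,Q.min(0).round(1),Q.max(0).round(1))
b=t[225:345,300:420,::-1];a=a[195:265,350:420,::-1]
cv2.imwrite("pics/c11.png",np.hstack([cv2.resize(b,(400,400),interpolation=2),cv2.resize(a,(400,400),interpolation=2)]))
E
```

```text
[ 0.4848 -0.0632  0.0936]
15.4 [ 0.4854 -0.0635  0.0946] [[0.002, 1.0, 0.001], [0.866, -0.002, 0.501], [0.501, 0.0, -0.866]] [ 0.3 -0.1 -0.3] 0.037
scene [344.5 268.1] [376.8 295.9]
top [372.1 221.5] [398.1 245.9]
```

Emit:
step_arm --increments "-0.4 0 0.7 0 0 0;-0.4 0 0.7 0 0 0;0 0 0 0 0 0;0 0 0 0 0 0"

```text
time: 15.85
tool_pos: [0.485, -0.0632, 0.0779]
ee_rot: [-3.141, -0.525, 1.568]
wrist_force: [-0.9, -0.3, 0.2]
width: 0.0372
```

Emit:
step_arm --increments "-0.25 0 0.43 0 0 0;-0.25 0 0.43 0 0 0;0 0 0 0 0 0;0 0 0 0 0 0"

```text
time: 16.25
tool_pos: [0.4852, -0.0634, 0.0682]
ee_rot: [-3.141, -0.524, 1.569]
wrist_force: [0.4, -0.6, -0.9]
width: 0.0371
```

Emit:
step_arm --increments "-0.2 0 0.35 0 0 0;-0.1 0 0.17 0 0 0;0 0 0 0 0 0;0 0 0 0 0 0"

```text
time: 16.65
tool_pos: [0.4853, -0.0634, 0.0624]
ee_rot: [-3.142, -0.524, 1.569]
wrist_force: [0.9, -0.2, -0.9]
width: 0.0373
```

Emit:
step_arm --increments "-0.1 0 0.17 0 0 0;-0.1 0 0.17 0 0 0;0 0 0 0 0 0;0 0 0 0 0 0"

```text
time: 17.05
tool_pos: [0.4852, -0.0634, 0.0584]
ee_rot: [-3.141, -0.524, 1.569]
wrist_force: [-0.7, -0.4, -0.8]
width: 0.0375
```

Emit:
step_arm --increments "-0.05 0 0.09 0 0 0;0 0 0 0 0 0;-0.05 0 0.09 0 0 0;0 0 0 0 0 0;0 0 0 0 0 0"

```text
time: 17.55
tool_pos: [0.4853, -0.0634, 0.0564]
ee_rot: [-3.142, -0.524, 1.569]
wrist_force: [0.5, 0.0, -1.5]
width: 0.0373
```

Emit:
step_arm --increments "-0.05 0 0.09 0 0 0;0 0 0 0 0 0;0 0 0 0 0 0"

```text
time: 17.85
tool_pos: [0.4855, -0.0635, 0.0559]
ee_rot: [3.141, -0.524, 1.569]
wrist_force: [-0.7, -1.0, 3.1]
width: 0.0371
```

Emit:
step_arm --increments "-0.05 0 0.09 0 0 0;0 0 0 0 0 0;0 0 0 0 0 0"

```text
time: 18.15
tool_pos: [0.4856, -0.0635, 0.0557]
ee_rot: [3.14, -0.524, 1.57]
wrist_force: [-1.6, -1.5, 5.9]
width: 0.037
```

Emit:
step_arm --increments "0.05 0 -0.09 0 0 0;0 0 0 0 0 0"

```text
time: 18.35
tool_pos: [0.4855, -0.0635, 0.0558]
ee_rot: [3.141, -0.524, 1.569]
wrist_force: [0.1, -0.6, 4.0]
width: 0.0373
```

Emit:
step_arm --increments "0 0 0 0 0 0;0 0 0 0 0 0;0 0 0 0 0 0;0 0 0 0 0 0;0 0 0 0 0 0" --claw -0.4

```text
time: 18.85
tool_pos: [0.4852, -0.0633, 0.0552]
ee_rot: [-3.141, -0.524, 1.569]
wrist_force: [-0.8, -0.4, 0.0]
width: 0.0656
```

Emit:
step_arm --increments "0 0 0 0 0 0;0 0 0 0 0 0;0 0 0 0 0 0;0 0 -0.5 0 0 0;0 0 -1 0 0 0"

```text
time: 19.35
tool_pos: [0.4848, -0.0707, 0.0683]
ee_rot: [-3.14, -0.525, 1.568]
wrist_force: [-0.8, 0.2, -0.5]
width: 0.0657
```

Emit:
step_arm --increments "0 0 -2 0 0 0;0 0 -4 0 0 0;0 0 -4 0 0 0;0 0 -4 0 0 0;0 0 0 0 0 0"

```text
time: 19.85
tool_pos: [0.4875, -0.1448, 0.1956]
ee_rot: [3.13, -0.517, 1.572]
wrist_force: [1.2, -0.6, 0.0]
width: 0.066
```

```bash
python3 - <<'E'
from h import *
st()
t=snapshot("scene");a=snapshot("top");st()
cv2.imwrite("pics/scene10.png",t[:,:,::-1]);cv2.imwrite("pics/top10.png",a[:,:,::-1])
g=cv2.resize(t[225:345,300:420].min(axis=2),None,fx=4,fy=4,interpolation=2)
def pred(c,d,z):
    P=np.array([proj("scene",(c[0]+d/2*np.cos(q),c[1]+d/2*np.sin(q),z)) for q in np.linspace(0,6.28,90)]);return P.min(0).round(1),P.max(0).round(1)
c=(.4853,-.0627)
print("top disc pred if home",pred(c,.034,.070),"8 high",pred(c,.034,.078), "old",pred(c,.034,.056))
print("collar top",pred(c,.05,.044))
u=int(proj("scene",(*c,.07))[0]);print(u)
for uu in (u-6,u,u+6):print("col",uu,t[268:335,uu].min(axis=1).tolist())
for r in (286,290,300,306,316): print("row",r,t[r,338:380].min(axis=1).tolist())
h=cv2.cvtColor(a,cv2.COLOR_RGB2GRAY);
gg=cv2.resize(a[205:260,335:410].min(axis=2),None,fx=4,fy=4,interpolation=2)
for thr in (190,205):
  for k in cv2.findContours((gg>thr).astype(np.uint8),0,2)[0]:
    if cv2.contourArea(k)>320:
        (x,y),wh,an=cv2.fitEllipse(k);x,y=(x+.5)/4-.5+335,(y+.5)/4-.5+205
        print(thr,(x,y),np.array(wh)/4,plane("top",x,y,.07).round(4),plane("top",x,y,.029).round(4))
E
```

```text
19.85 [ 0.4875 -0.1448  0.1956] [[-0.001, 1.0, 0.011], [0.869, -0.004, 0.494], [0.494, 0.01, -0.869]] [ 1.2 -0.6  0. ] 0.066
19.95 [ 0.4856 -0.1421  0.1908] [[0.002, 1.0, 0.004], [0.867, -0.003, 0.499], [0.499, 0.002, -0.867]] [ 0.5  1.2 -0.4] 0.0658
top disc pred if home (array([349.9, 276.6]), array([371.3, 291.1])) 8 high (array([350.3, 272.9]), array([371.8, 287.4])) old (array([349.2, 282.9]), array([370.3, 297.5]))
collar top (array([343.7, 285. ]), array([374.5, 306.5]))
360
col 354 [25, 25, 28, 35, 42, 44, 46, 50, 78, 146, 209, 229, 231, 231, 232, 233, 233, 233, 232, 231, 227, 215, 200, 195, 196, 198, 199, 201, 201, 201, 202, 204, 206, 207, 209, 212, 220, 220, 202, 188, 186, 186, 188, 191, 192, 187, 185, 184, 187, 190, 193, 190, 187, 187, 184, 171, 142, 121, 118, 111, 100, 91, 86, 78, 61, 44, 38]
col 360 [26, 31, 40, 44, 45, 45, 47, 64, 127, 197, 228, 233, 233, 232, 232, 232, 233, 233, 233, 232, 232, 231, 229, 224, 213, 206, 205, 206, 208, 210, 208, 206, 207, 207, 209, 214, 226, 234, 231, 210, 192, 186, 185, 187, 189, 185, 183, 182, 183, 185, 188, 186, 184, 183, 180, 175, 160
[... 1457 characters left out ...]
.57636260986328) [15.27628613 16.75429535] [ 0.4853 -0.0628  0.07  ] [ 0.4864 -0.0733  0.029 ]
190 (355.3465270996094, 230.0993423461914) [10.24305534 10.85122395] [ 0.4919 -0.0019  0.07  ] [ 0.4933 -0.0095  0.029 ]
190 (408.9365234375, 229.68202781677246) [ 2.46202993 61.62628937] [ 0.4939 -0.1134  0.07  ] [ 0.4954 -0.1263  0.029 ]
205 (384.6133270263672, 233.33248710632324) [14.40646172 15.25254822] [ 0.4858 -0.0627  0.07  ] [ 0.4869 -0.0732  0.029 ]
205 (355.21705436706543, 229.97784042358398) [9.31591129 9.79014778] [ 0.4921 -0.0017  0.07  ] [ 0.4936 -0.0092  0.029 ]
205 (409.44908142089844, 219.74746894836426) [ 6.51814365 30.85286331] [ 0.5147 -0.1148  0.07  ] [ 0.5172 -0.1278  0.029 ]
```

```bash
python3 - <<'E'
from h import *
a=cv2.imread("pics/top5.png").astype(int);b=cv2.imread("pics/top10.png").astype(int)
d=abs(a-b).max(2); print("clamp",d[225:250,205:252].mean(),d[225:250,205:252].max(),"cap spot",d[228:248,254:274].mean())
c=abs(cv2.imread("pics/scene5.png").astype(int)-cv2.imread("pics/scene10.png").astype(int)).max(2)
print("scene clamp",c[155:220,195:230].mean(),"cap",c[235:262,228:250].mean()); st()
if d[225:250,205:252].mean()<25: print(close_job())
E
```

```text
clamp 24.128510638297872 97 cap spot 22.585
scene clamp 20.75868131868132 cap 42.101010101010104
19.95 [ 0.4856 -0.1421  0.1908] [[0.002, 1.0, 0.004], [0.867, -0.003, 0.499], [0.499, 0.002, -0.867]] [ 0.5  1.2 -0.4] 0.0658
the job is handed in; nothing more can be done
None
```

The cap is nested on the two-cap stack, the clamp was left open, and I handed the job in at 19.95 s (limit 67 s). One last check, on the clamp, was inconclusive.

**What I did**
- **Clamp:** I pinched the handle and followed its path upwards. Near the end it crept out of the fingers, so I closed them behind it and pushed it to the open stop. The force rose to about 16 N there.
- **Cap:** I gripped it on the crown with the gripper leaning 30 degrees and carried it across. I lowered it onto the stack until it made contact at the expected height, pressed to about 6 N, released it and backed away.

**Last checks**
- **Seating:** in the scene view the cap's top edge is at row 276.3, against 276.6 predicted for fully home.
- **Position:** in the top view the cap is at (0.4853, -0.0628), within about 1 mm of where I measured the stack before placing. The small cap shows no visible shift.
- **Clamp open:** a picture taken right after the push showed it at the open stop, and I felt no contact with it afterwards. The final before-and-after image comparison did not confirm this. It differed by a mean of 24 on the clamp, just under the limit of 25 I had set, and by 23 where the cap had been. I think lighting and the arm's shadow caused this, but I did not check.
- **Not seen directly:** the 12-picture limit ran out before the final placing, so the seating was checked by numbers only. I did not re-measure the brass weight; the arm did not go near it.

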